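Feed two jars round the bent lane into the code reader's pocket

ROBOT

A 7-joint arm with a two-finger parallel gripper is mounted at the origin on a cart in front of the work surface, level with it; the furniture and walls round the work are solid. World frame = base frame: x ahead of the robot, y to its left, z up, the work surface at z = 0. Lengths are in m, angles in rad, forces in N, time in s.
With the tool pointing down it reaches from about 0.425 to 0.875 m from the base axis. Payload 9.9 kg.
Tool frame: the origin (TCP) lies at the very end of the fingers, on their centre line; the grasp point (between the pads) lies arm.pinch_z behind it (arm.pinch_z is the distance from the TCP to the grasp point, in m); z points along the fingers, y is the line along which they close (so a half turn about z gives the same grasp; the last joint's range is limited). The gripper opens to 85 mm and grips with 20 to 120 N. Pads are 22 mm wide; open, the fingers measure 114 mm over their backs; the gripper's body (76 mm by 85 mm) begins 54 mm behind the grasp point. The pads swing forward as they close: fully open they stand 13 mm farther back than shut.
Start: joints at [-1.43, 0.576, 0.025, 1.437, -0.015, 1.129, -0.057], TCP at [0.15, 0.658, 0.202] pointing down, gripper open.
Joint ranges: [-2.76, 2.76], [-0.34, 2.15], [-1.52, 1.57], [0.19, 2.46], [-1.09, 4.23], [0.17, 1.99], [-2.82, 2.82]. Speed limits (rad/s): [2.22, 2.22, 3.01, 3.01, 3.14, 3.14, 3.14].

INTERFACE

Orientations are given as a unit quaternion [x, y, z, w].
In Python, from cell import arm gives the robot as it stands.
- The arm moves only by the shell command python3 drive.py 'ROWS' [OPENING] [FORCE]. ROWS is rows parted by semicolons, their numbers by spaces, 1 to 12 of them, each of 6 numbers: dx, dy, dz in m, then a rotation vector rx, ry, rz in rad; each row shifts and turns the commanded pose from where the row before left it, along the tool's axes as they then stand; what a row does not reach is not made up. A row lasts 1/12 s, in which the tool goes at most 0.0417 m and 0.125 rad, less where a joint would pass 70% of its speed; a pose out of reach is approached as far as the arm can. OPENING is the finger opening in m, set as the command begins (- or left out keeps the last). The fingers move at their own pace and stop on an object; FORCE is the grip in N (left out, the last holds). Time passes only in rows, so rows that do not move let the fingers close. It prints the time, the measured TCP pose, the force, the opening and the grip force at its end.
- arm.observe(): the state, without advancing time (a new reading comes with each control period).
- arm.capture(name): name is "scene" or "top" or "wrist"; returns the picture (384x512x3 uint8, red, green, blue); there is no depth.
- arm.camera_params(name): a dict with "K" (3x3 intrinsics, pixels), "R" (3x3) and "t" (3): a world point X has camera coordinates R X + t. Camera axes: x right, y down, z forward; pixel columns grow to the right and rows downward; lengths in m; the calibration is good to about 2 mm. A picture is of the moment at which its call begins: read the wrist's pose just before it. camera_params takes no time and is no camera call; for the wrist camera it gives the pose at the moment of the call.
- arm.job_done(): hands the job in; it is judged then, once.
The state is a dict: "t": time; "joint_pos": joint angles; "dq": joint speeds; "tau": joint torques, N m; "position": TCP position; "orientation": TCP orientation; "wrist_force": force on the tool from outside, world axes, zero at the start; "ft_torque": the same for the moment, N m; "finger_gap": finger opening in m; "grasp_force": force on a finger pad.
Only numpy, scipy, OpenCV 4.12 (cv2) and the standard library are available. Lean on these libraries where they do the work, as an engineer would, in place of code of your own. Each camera call takes 0.05 s, during which the arm holds its last target. There are 200 camera calls.

TASK

Two amber sample jars stand in the feed lane. Follow the lane with the fingertips behind the rear jar and push the pair gently along it, round the bend, to the reader at the closed end, until the front jar presses in the spring stop and the catch has sprung out again behind the rear jar and holds the pair; then draw the hand back clear. Do not grip or lift the jars, keep them upright in the lane, and leave the other things on the bench where they are.

Things in the scene. Friction and masses are not known exactly. Their poses are not given: they have to be found in the camera images.
- feed_lane: Bent feed lane fixed to the bench: grey L-shaped plate 6 mm thick with two steel guide rails 53 mm apart, tops 26 mm above the bench, slippery (friction 0.2). Origin under the plate; z up. Centreline in its axes (mm): from the mouth (-120, -170) along +y to (-120, -20), right on a quarter circle of radius 100 about (-20, -20) to (-20, 80), along +x to the spring stop at x = 99
- lane_mouth (a point): centre of the lane's open mouth, on the lane floor (6 mm above the bench); the rail ends flare out 15 mm beyond it. Fingertips held 30 to 40 mm above the bench clear the rails and the catch and meet the jars on their straight sides
- lane_bend_start (a point): centre of the lane where the bend begins, on the lane floor
- lane_bend_mid (a point): centre of the lane half-way round the bend, on the lane floor
- lane_bend_end (a point): centre of the lane where the bend ends and the last straight begins, on the lane floor
- lane_rest (a point): on the lane floor, 55 mm beyond the bend's end: where the rear jar's axis rests when the pair is held between stop and catch. Push the rear jar at least 2 mm past it for the catch to spring out; about 9 mm past it the stop is at its end
- spring_stop (a joint): travel of the spring stop along the lane's +x (m): 0 out, 0.018 fully pressed in; its spring presses back with 3 N at 0 and 5.7 N at 0.018. With the pair at rest against the catch it reads about 0.008
- stop_face (a point): middle of the spring stop's padded face, which the front jar meets, 31 mm above the bench. Behind it is an aluminium end block 50 mm high; a grey reader housing 54 mm high stands beside it outside the +y rail
- catch (a joint): angle of the catch (rad): 0 sprung out into the lane, about 0.6 held aside by a jar, at most 0.8. Steel lever 33 mm long, 11 to 21 mm above the bench, pivoted outside the inner (-y) rail of the last straight; a light spring (1 N at the nose) holds it out. It gives way to a jar moving towards the stop and blocks one moving back
- catch_nose (a point): round nose of the catch, 6 mm across; sprung out it stands 14 mm inside the lane's side
- jar_front: amber glass sample jar with a black ribbed screw lid and a paper label, 48 mm across, 58 mm high (straight sides to 40 mm, lid 43 mm across), 0.09 to 0.18 kg, the one farther along the lane. Origin: centre of its underside; z up
- jar_rear: the same sort of jar, the one nearer the lane's mouth. Origin: centre of its underside; z up
- beaker: bystander: beaker 75 mm across, 88 mm high; origin under its centre
- tape_roll: bystander: roll of tape 82 mm across, 18 mm high; origin under its centre
- timer: bystander: bench timer 62x62x31 mm; origin under its centre
- forceps: bystander: steel forceps 135 mm long, lying on the bench; origin under the middle

How it is judged:
By the outcome, as a careful person would: the job done as asked, in the order asked, and still so for the second after the job is handed in, with the robot touching nothing.
It also fails if it takes over 51 s, if anything falls off the work surface, if the arm or the gripper's body presses on something with over 40 N, if the wrist force passes 120 N, or if a joint passes its speed limit or range.

## Working session

There is one attempt and no reset: what is moved stays moved. The work goes in short steps, Python scripts to look and compute and a shell command to move; the robot and the scene stay as the last step left them, time stands still between calls to the robot, and variables do not carry over. Pictures are saved under pics/ and viewed, at most 10 in all, crops included, and the job is handed in when it is done.

```bash
ls; mkdir -p pics; python3 - <<'E'
from cell import arm
import cv2,numpy as np
s=arm.observe();print({k:np.round(v,4).tolist() for k,v in s.items()})
print(arm.pinch_z)
for n in("scene","top"):
    im=arm.capture(n);cv2.imwrite(f"pics/{n}0.png",im[:,:,::-1])
    p=arm.camera_params(n);print(n,{k:np.round(v,4).tolist() for k,v in p.items()})
E
```

```text
cell.py
drive.py
pics
{'t': 0.0, 'joint_pos': [-1.4298, 0.5765, 0.0248, 1.4379, -0.015, 1.129, -0.0565], 'dq': [0.0007, -0.0001, -0.0004, -0.0009, -0.0003, -0.001, -0.0003], 'tau': [-0.0015, -76.5757, 2.2498, -28.598, 0.0153, 0.0124, 0.0], 'position': [0.1504, 0.6575, 0.2012], 'orientation': [0.1121, 0.9937, -0.0008, -0.0001], 'wrist_force': [0.2357, -0.2131, 0.4557], 'ft_torque': [-0.0006, 0.0041, -0.0329], 'grasp_force': 0.0, 'finger_gap': 0.0853}
0.0187
scene {'K': [[438.5813, 0.0, 260.7811], [0.0, 438.5813, 186.6109], [0.0, 0.0, 1.0]], 'R': [[0.8412, -0.5406, -0.0119], [-0.2935, -0.4381, -0.8497], [0.4541, 0.7182, -0.5272]], 't': [-0.4773, 0.1995, 0.987]}
top {'K': [[378.4757, 0.0, 257.3581], [0.0, 378.4757, 191.9334], [0.0, 0.0, 1.0]], 'R': [[0.0252, -0.9996, -0.0109], [-0.986, -0.0231, -0.1649], [0.1646, 0.015, -0.9863]], 't': [-0.0653, 0.5496, 1.2906]}
```

View pics/top0.png

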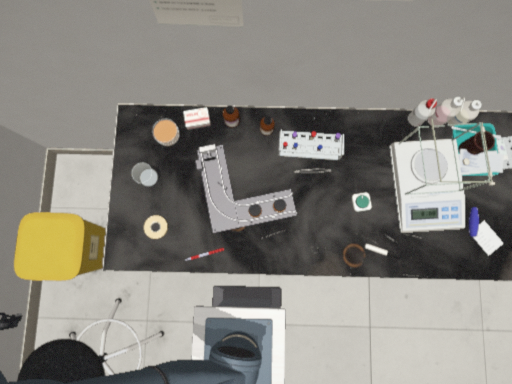

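View pics/scene0.png

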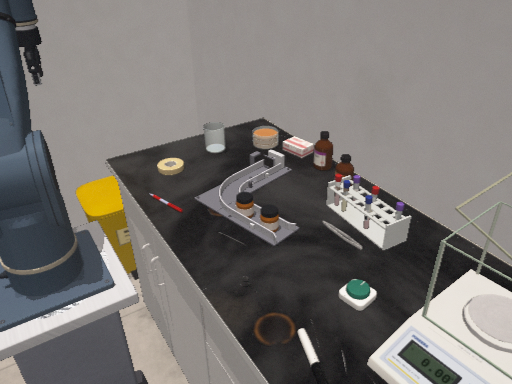

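The top view shows the lane mouth at about (295,203), the bend near (225,215) and the closed end near (210,152). The jars are at (255,211) and (281,205). I'll zoom in for measurement.

```bash
python3 - <<'E'
import cv2
a=cv2.imread("pics/top0.png")[140:240,190:310]; cv2.imwrite("pics/topc.png",cv2.resize(a,None,fx=6,fy=6,interpolation=cv2.INTER_CUBIC))
a=cv2.imread("pics/scene0.png")[145:250,190:305]; cv2.imwrite("pics/scenec.png",cv2.resize(a,None,fx=5.5,fy=5.5,interpolation=cv2.INTER_CUBIC))
E
```

```text
(no output)
```

View pics/topc.png

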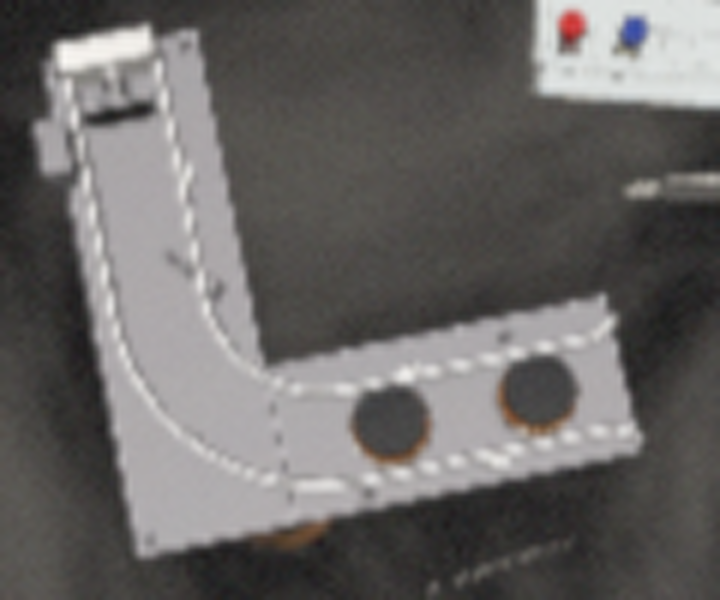

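View pics/scenec.png

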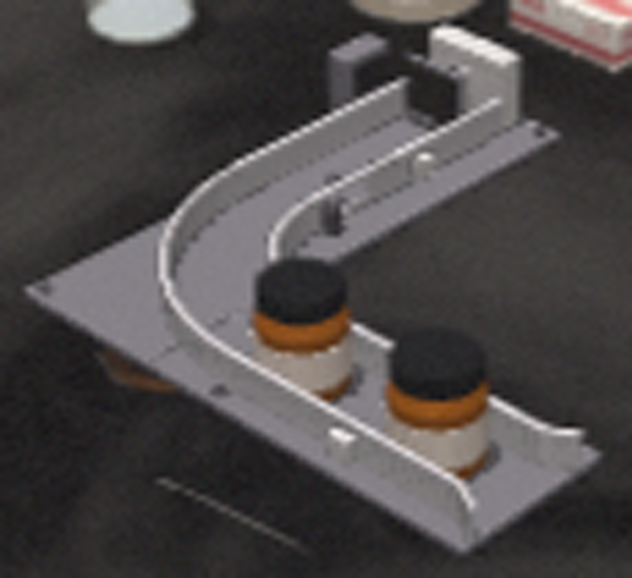

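Top crop: rails, bend, stop (115,110), catch near (200,280), and lids at (391,422) and (539,390). Scene crop: the same rails, with lid tops near (301,283) and (437,355). Next I fit the lane pose from both views and triangulate the lids.

```bash
cat > geo.py <<'E'
import numpy as np
def lane_pt(s,off=0):
    # s: arc length from mouth (m), off: left of travel
    L=.150;A=np.pi/2*.1
    if s<L: p=np.array([-.12,-.17+s]);d=np.array([0,1.])
    elif s<L+A:
        a=(s-L)/.1; p=np.array([-.02-.1*np.cos(a),-.02+.1*np.sin(a)]); d=np.array([np.sin(a),np.cos(a)])
    else: p=np.array([-.02+s-L-A,.08]); d=np.array([1.,0])
    return p+off*np.array([-d[1],d[0]]), d
def lane_so(q):
    # lane xy -> s, offset
    x,y=q
    if y<-.02 and x<-.02: return y+.17, -(x+.12)
    if x>-.02: return .15+np.pi/20+x+.02, y-.08
    r=np.hypot(x+.02,y+.02); a=np.arctan2(y+.02,-(x+.02)); return .15+.1*a, r-.1
def Rz(t): return np.array([[np.cos(t),-np.sin(t)],[np.sin(t),np.cos(t)]])
E
cat > fit.py <<'E'
from cell import arm
from geo import *
from scipy.optimize import least_squares
un=lambda P,f,o:(np.array(P,float)+.5)/f-.5+np.array(o)
T=lambda P:un(P,6,(190,140)); S=lambda P:un(P,5.5,(190,145))
out=dict(top=T([(90,210),(112,310),(140,380),(190,440),(240,470),(300,485),(345,485),(430,470),(570,437)]),
 scene=S([(400,85),(300,135),(205,190),(165,250),(180,305),(230,355),(330,415),(430,475)]))
inn=dict(top=T([(165,100),(182,180),(197,260),(215,320),(250,368),(290,388),(340,390),(400,375),(490,358),(560,342)]),
 scene=S([(500,100),(420,145),(330,185),(285,215),(272,250)]))
C={n:arm.camera_params(n) for n in("top","scene")}
def back(n,uv,z):
    c=C[n];d=c["R"].T@np.linalg.solve(c["K"],[*uv,1]);o=-c["R"].T@c["t"];return (o+d*(z-o[2])/d[2])[:2]
def res(p,det=False):
    r=[]
    for D,sg in((out,1),(inn,-1)):
        for n in D:
            for uv in D[n]:
                q=Rz(p[2]).T@(back(n,uv,p[3])-p[:2]); r.append(lane_so(q)[1]-sg*p[4])
    # mouth plate corners, world level z=.006: plate end ~ mouth; end-block top not used
    return np.array(r)*1e3
# init
f=least_squares(res,[.6,.1,.1,.026,.028],loss="soft_l1");print(f.x,np.sqrt(np.mean(res(f.x)**2)));print(np.round(res(f.x),1))
f2=least_squares(lambda p:res([*p,.026,.028]),f.x[:3],loss="soft_l1");print(f2.x)
p=f2.x
for name,a,b in(("front",T((391,422)),S((301,285))),("rear",T((539,390)),S((437,356)))):
    A=[];B=[]
    for n,uv in(("top",a),("scene",b)):
        c=C[n];P=c["K"]@np.c_[c["R"],c["t"]]
        for i in(0,1): r=uv[i]*P[2]-P[i];A.append(r[:3]);B.append(-r[3])
    X=np.linalg.lstsq(np.array(A),np.array(B),rcond=None)[0]
    print(name,X,"from top z=.064:",back("top",a,.064),"s,off",lane_so(Rz(p[2]).T@(back("top",a,.064)-p[:2])), "tri so",lane_so(Rz(p[2]).T@(X[:2]-p[:2])))
for nm,s in(("mouth",0),("bs",.15),("bm",.15+np.pi/40),("be",.15+np.pi/20),("rest",.15+np.pi/20+.055)): print(nm,p[:2]+Rz(p[2])@lane_pt(s)[0])
print("block back? stop",p[:2]+Rz(p[2])@[.099,.08],"from image",back("top",T((113,112)),.031),back("top",T((620,385)),.006))
E
python3 fit.py
```

```text
[0.59381669 0.02347534 0.23529824 0.02316034 0.02796948] 1.5669547520592046
[ 1.8  0.2 -1.3 -0.2  0.4  0.5  0.7  1.9  0.1 -0.6  0.  -1.5 -1.5 -3.4
 -0.9  0.8  2.5  0.3 -0.2  0.4 -1.4  0.2  0.6  0.1 -1.4 -0.1 -0.8  1.
 -0.8  5.2  3.3 -0.7]
[0.59353195 0.02237383 0.22942087]
front [ 0.48667838 -0.04537148  0.05970913] from top z=.064: [ 0.48477087 -0.04478553] s,off (np.float64(0.129334084803754), np.float64(0.0011843036139347063)) tri so (np.float64(0.12832969388460294), np.float64(-0.0005399760168719042))
rear [ 0.50737034 -0.13053564  0.0599673 ] from top z=.064: [ 0.50535485 -0.12957784] s,off (np.float64(0.042082397758332196), np.float64(0.00042258598888618437)) tri so (np.float64(0.04069134657465262), np.float64(-0.0013222856595985627))
mouth [ 0.51533647 -0.17046151]
bs [ 0.48122443 -0.02439177]
bm [0.49366575 0.05112696]
be [0.55586289 0.09572942]
rest [0.6094218  0.10823717]
block back? stop [0.67174489 0.12279164] from image [0.673087  0.1288954] [ 0.517325   -0.18082892]
```

```bash
cat > where.py <<'E'
# usage: where.py s yaw_s z [p=tcp]  -> delta in tool axes to pusher pose for rear-jar axis at arc length s (pusher HALF behind)
import sys
from cell import arm
from geo import *
from scipy.spatial.transform import Rotation as R
P=np.array([.59353,.02237,.22942]); LAG=.035
o=arm.observe();q=R.from_quat(o["orientation"]);M=q.as_matrix();t=np.array(o["position"])
j=Rz(P[2]).T@((t+LAG*M[:,0])[:2]-P[:2]);print("t",round(o["t"],2),"tcp",t.round(4),"yaw",np.arctan2(M[1,0],M[0,0]).round(3),"tilt",M[:,2].round(3),"F",np.round(o["wrist_force"],1),"gap",round(o["finger_gap"],4))
print("pushed point s,off(left)",np.round(lane_so(j),4), "q",np.round(o["joint_pos"],2))
if len(sys.argv)>1:
    s,z=float(sys.argv[1]),float(sys.argv[2]); p,d=lane_pt(s); g=P[:2]+Rz(P[2])@(p-LAG*d); d=Rz(P[2])@d
    D=np.r_[g,z]-t; yaw=np.arctan2(d[1],d[0]); x=np.r_[d,0]; tgt=np.c_[x,np.cross([0,0,-1],x),[0,0,-1]]
    print("target",g.round(4),"delta tool",(M.T@D).round(4),"rotvec tool",R.from_matrix(M.T@tgt).as_rotvec().round(4))
E
python3 drive.py '-.0311 -.0237 0 0 0 0;-.0311 -.0237 0 0 0 0;-.0311 -.0237 0 0 0 0;-.0311 -.0237 0 0 0 0;-.0311 -.0237 0 0 0 0;-.0311 -.0237 0 0 0 0;-.0311 -.0237 0 0 0 0;-.0311 -.0237 0 0 0 0;-.0311 -.0237 0 0 0 0;-.0311 -.0237 0 0 0 0;-.0311 -.0237 0 0 0 0;-.0311 -.0237 0 0 0 0' 0 30; python3 where.py 0.017 0.2
```

```text
t: 1.1
position: [0.4516, 0.2958, 0.2019]
orientation: [0.112, 0.994, -0.0, -0.0]
wrist_force: [0.7, 0.1, 0.1]
finger_gap: 0.0002
grasp_force: 0.0
t 1.1 tcp [0.4516 0.2958 0.2019] yaw 2.917 tilt [-0. -0. -1.] F [0.7 0.1 0.1] gap 0.0002
pushed point s,off(left) [0.2815 0.2451] q [-0.73  0.38  0.09  1.8  -0.04  0.97  0.72]
target [ 0.5194 -0.188 ] delta tool [-0.1739 -0.4565  0.002 ] rotvec tool [-4.0000e-04 -1.0000e-04  1.1167e+00]
```

```bash
python3 drive.py '-.0145 -.038 0 0 0 0;-.0145 -.038 0 0 0 0;-.0145 -.038 0 0 0 0;-.0145 -.038 0 0 0 0;-.0145 -.038 0 0 0 0;-.0145 -.038 0 0 0 0;-.0145 -.038 0 0 0 0;-.0145 -.038 0 0 0 0;-.0145 -.038 0 0 0 0;-.0145 -.038 0 0 0 0;-.0145 -.038 0 0 0 0;-.0145 -.038 0 0 0 0' >/dev/null; python3 drive.py '0 0 0 0 0 .12;0 0 0 0 0 .12;0 0 0 0 0 .12;0 0 0 0 0 .12;0 0 0 0 0 .12;0 0 0 0 0 .12;0 0 0 0 0 .12;0 0 0 0 0 .12;0 0 0 0 0 .12;0 0 0 0 0 .036;0 0 0 0 0 0'; python3 where.py 0.01 0.1
python3 - <<'E'
from cell import arm
import cv2
p=arm.camera_params("wrist");im=arm.capture("wrist")[:,:,::-1];cv2.imwrite("pics/w1.png",im);print(p)
E
```

```text
t: 3.02
position: [0.5187, -0.1854, 0.2016]
orientation: [0.622, 0.783, -0.0, -0.0]
wrist_force: [-0.5, -0.9, 0.7]
finger_gap: 0.0002
grasp_force: 0.0
t 3.02 tcp [ 0.5187 -0.1854  0.2016] yaw 1.799 tilt [-0.001 -0.    -1.   ] F [-0.5 -0.9  0.7] gap 0.0002
pushed point s,off(left) [0.0197 0.0001] q [-0.09  0.43  0.52  1.78 -0.25  0.99  0.75]
target [ 0.521  -0.1948] delta tool [-0.0097  0.0003  0.1016] rotvec tool [-0.0009 -0.0002 -0.0009]
{'K': array([[344.45750583,   0.        , 256.33995665],
       [  0.        , 344.45750583, 190.52656464],
       [  0.        ,   0.        ,   1.        ]]), 'R': array([[ 0.97398675,  0.22660249, -0.00105923],
       [ 0.2176778 , -0.93430697,  0.28228862],
       [ 0.06297766, -0.27517594, -0.95932894]]), 't': array([-0.46339039, -0.32330757,  0.29659584])}
```

View pics/w1.png

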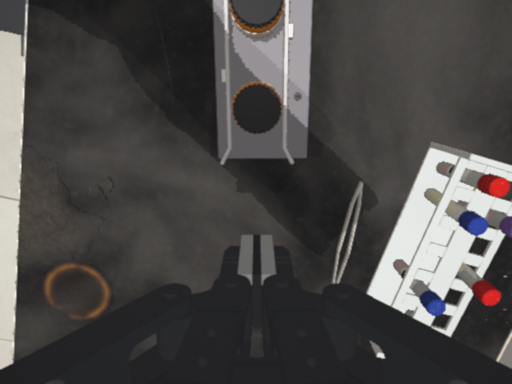

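Wrist view: the rear lid is at (257,107), the plate's mouth edge at row 158 and the rails at columns ~230/287. The tube rack is to the right (corner ~ (370,290), tube ~ (433,303)). I'll check these positions against the lane fit.

```bash
python3 - <<'E'
from cell import arm
from geo import *
c=arm.camera_params("wrist");P=np.array([.59353,.02237,.22942])
def back(uv,z):
    d=c["R"].T@np.linalg.solve(c["K"],[*uv,1]);o=-c["R"].T@c["t"];return (o+d*(z-o[2])/d[2])[:2]
for n,uv,z in(("lid",(257,107),.064),("edgeL",(217,158),.006),("edgeR",(307,158),.006),("railL",(229,135),.026),("railR",(287,135),.026),("railL2",(229,40),.026),("railR2",(287,40),.026),("frontlid",(257,4),.064),("rack",(372,290),.07),("tube",(433,303),.1),("forceps",(362,185),.005),("forceps2",(337,275),.005)):
    w=back(uv,z);print(n,w.round(4),np.round(lane_so(Rz(P[2]).T@(w-P[:2])),4))
E
```

```text
lid [ 0.5066 -0.1301] [ 0.0413 -0.0006]
edgeL [ 0.4773 -0.1954] [-0.0156  0.0427]
edgeR [ 0.5726 -0.1729] [-0.0154 -0.0552]
railL [ 0.4858 -0.1652] [0.0119 0.0275]
railR [ 0.5428 -0.1517] [ 0.012 -0.031]
railL2 [ 0.4675 -0.0785] [0.1005 0.0257]
railR2 [ 0.5203 -0.066 ] [ 0.1006 -0.0286]
frontlid [ 0.4878 -0.0509] [ 0.1227 -0.0004]
rack [ 0.6608 -0.2781] [ 0.3243 -0.388 ]
tube [ 0.7044 -0.2622] [ 0.3703 -0.3824]
forceps [ 0.6407 -0.1884] [ 0.3251 -0.296 ]
forceps2 [ 0.6467 -0.3028] [-0.1588 -0.0978]
```

Everything agrees to about 1.5 mm: rear jar at s≈0.0415, plate edge at s≈-0.0155. I'll descend behind it.

```bash
python3 drive.py '-.003 0 .03 0 0 0;-.003 0 .03 0 0 0;0 0 .03 0 0 0;0 0 .03 0 0 0;0 0 .025 0 0 0;0 0 .0225 0 0 0;0 0 0 0 0 0;0 0 0 0 0 0' >/dev/null; python3 where.py 0.06 0.033
```

```text
t 3.73 tcp [ 0.5194 -0.1915  0.034 ] yaw 1.802 tilt [-0.002  0.001 -1.   ] F [-0.6 -0.7  1. ] gap 0.0001
pushed point s,off(left) [0.0136 0.0008] q [ 0.02  0.64  0.39  1.95 -0.4   0.62  0.9 ]
target [ 0.5096 -0.1461] delta tool [0.0464 0.0009 0.001 ] rotvec tool [-0.0021 -0.0012  0.0015]
```

```bash
python3 drive.py '.006 0 0 0 0 0;.006 0.0005 0 0 0 0;.006 0 0 0 0 0;.006 0 0 0 0 0;.006 0 0 0 0 0;.006 0 0 0 0 0;.006 0 0 0 0 0;.006 0 0 0 0 0;.006 0 0 0 0 0;.006 0 0 0 0 0;.006 0 0 0 0 0;.006 0 0 0 0 0' ; python3 where.py 0.15 0.033
python3 - <<'E'
from cell import arm
import cv2
im=arm.capture("wrist")[:,:,::-1];cv2.imwrite("pics/w2.png",im)
E
```

```text
t: 4.73
position: [0.5046, -0.1213, 0.0348]
orientation: [0.621, 0.783, 0.0, 0.001]
wrist_force: [1.7, -1.5, 5.2]
finger_gap: 0.0
grasp_force: 2.8
t 4.73 tcp [ 0.5046 -0.1213  0.0348] yaw 1.8 tilt [ 0.001 -0.001 -1.   ] F [ 1.7 -1.5  5.2] gap 0.0
pushed point s,off(left) [ 0.0853 -0.0007] q [-0.11  0.61  0.39  2.05 -0.42  0.56  0.81]
target [ 0.4892 -0.0585] delta tool [ 0.0647 -0.0007  0.0018] rotvec tool [0.0009 0.0009 0.0002]
```

View pics/w2.png

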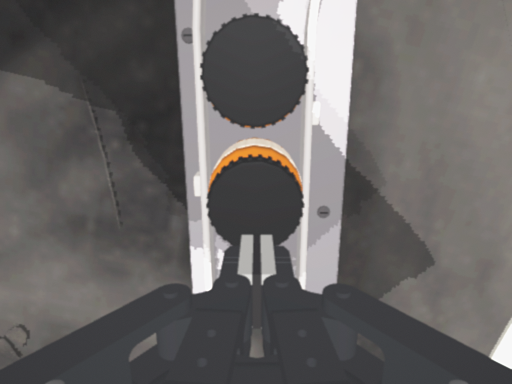

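Wrist view: front lid centred at (255,70), rear lid at (256,202), with an orange rim above the rear lid at row ~145. I'll check whether the rear jar is upright by projecting an upright model.

```bash
cat > chk.py <<'E'
import sys,cv2
from cell import arm
from geo import *
P=np.array([.59353,.02237,.22942])
c=arm.camera_params("wrist");o=-c["R"].T@c["t"]
print("cam s,off,z",np.round(lane_so(Rz(P[2]).T@(o[:2]-P[:2])),4),o[2].round(4))
def proj(w): p=c["K"]@(c["R"]@w+c["t"]);return p[:2]/p[2]
def ring(s,z,r):
    q=P[:2]+Rz(P[2])@lane_pt(s)[0];a=np.linspace(0,6.28,80)
    return np.array([proj(np.array([q[0]+r*np.cos(t),q[1]+r*np.sin(t),z])) for t in a])
for s in map(float,sys.argv[1:]):
    for z,r in((.064,.0215),(.046,.024)):
        g=ring(s,z,r);print(s,"z",z,"rows",g[:,1].min().round(),g[:,1].max().round(),"cols",g[:,0].min().round(),g[:,0].max().round())
E
python3 chk.py .0853 .08 .1335; python3 where.py
```

```text
cam s,off,z [ 0.1234 -0.0011] 0.2084
0.0853 z 0.064 rows 131.0 227.0 cols 204.0 303.0
0.0853 z 0.046 rows 121.0 218.0 cols 204.0 303.0
0.08 z 0.064 rows 143.0 238.0 cols 204.0 303.0
0.08 z 0.046 rows 132.0 227.0 cols 205.0 303.0
0.1335 z 0.064 rows 2.0 118.0 cols 199.0 308.0
0.1335 z 0.046 rows 5.0 120.0 cols 200.0 308.0
t 4.78 tcp [ 0.5044 -0.12    0.0348] yaw 1.801 tilt [ 0.001  0.    -1.   ] F [-0.8 -2.   8.5] gap 0.0002
pushed point s,off(left) [ 0.0866 -0.0008] q [-0.12  0.61  0.39  2.05 -0.42  0.56  0.8 ]
```

```bash
python3 - <<'E'
import cv2,numpy as np
from cell import arm
s=arm.capture("scene")[:,:,::-1]
a=cv2.imread("pics/w2.png")[120:290,180:330]
s=s[150:270,190:310]
cv2.imwrite("pics/c3.png",np.hstack([cv2.resize(a,(400,453),interpolation=cv2.INTER_CUBIC),cv2.resize(s,(400,453),interpolation=cv2.INTER_CUBIC)]))
E
python3 where.py
```

```text
t 4.83 tcp [ 0.5044 -0.1203  0.0348] yaw 1.802 tilt [ 0.  0. -1.] F [1.  0.6 5.8] gap 0.0
pushed point s,off(left) [ 0.0864 -0.0007] q [-0.11  0.61  0.39  2.05 -0.42  0.56  0.81]
```

View pics/c3.png

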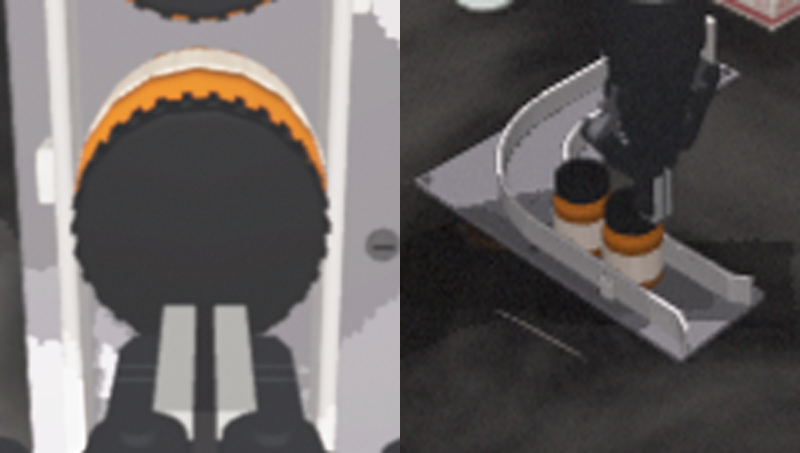

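```bash
python3 - <<'E'
from cell import arm
import numpy as np
from scipy.spatial.transform import Rotation as R
o=arm.observe();c=arm.camera_params("wrist");M=R.from_quat(o["orientation"]).as_matrix();t=np.array(o["position"])
for x in(.011,.0,-.011):
  for y in(-.006,.006):
    for z in(0,-.02):
      p=c["K"]@(c["R"]@(t+M@[x,y,z])+c["t"]);print(x,y,z,(p[:2]/p[2]).round(0))
E
python3 chk.py .0745 .1295; python3 - <<'E'
from cell import arm;import numpy as np
import cv2
cv2.imwrite("pics/t4.png",arm.capture("top")[:,:,::-1])
E
```

```text
0.011 -0.006 0 [244. 208.]
0.011 -0.006 -0.02 [243. 222.]
0.011 0.006 0 [267. 208.]
0.011 0.006 -0.02 [268. 222.]
0.0 -0.006 0 [245. 227.]
0.0 -0.006 -0.02 [243. 243.]
0.0 0.006 0 [267. 227.]
0.0 0.006 -0.02 [268. 243.]
-0.011 -0.006 0 [245. 246.]
-0.011 -0.006 -0.02 [243. 263.]
-0.011 0.006 0 [266. 246.]
-0.011 0.006 -0.02 [268. 263.]
cam s,off,z [ 0.1231 -0.001 ] 0.2085
0.0745 z 0.064 rows 156.0 248.0 cols 205.0 302.0
0.0745 z 0.046 rows 143.0 237.0 cols 205.0 303.0
0.1295 z 0.064 rows 12.0 127.0 cols 199.0 308.0
0.1295 z 0.046 rows 15.0 128.0 cols 200.0 308.0
```

```bash
python3 - <<'E'
from cell import arm
import numpy as np
from scipy.spatial.transform import Rotation as R
o=arm.observe();M=R.from_quat(o["orientation"]).as_matrix();t=np.array(o["position"])
c=arm.camera_params("scene")
for x in(.011,.0,-.011):
    for z in(0,-.012,-.03):
      p=c["K"]@(c["R"]@(t+M@[x,0,z])+c["t"]);u=p[:2]/p[2];print(x,z,u.round(1),"crop",((u-[190,150])*[3.333,3.775]+[400,0]).round())
import cv2
a=cv2.imread("pics/w1.png")[210:330,190:330];s=arm.capture("scene")[:,:,::-1][170:240,235:305]
cv2.imwrite("pics/c5.png",np.hstack([cv2.resize(a,(400,400),interpolation=cv2.INTER_CUBIC),cv2.resize(s,(400,400),interpolation=cv2.INTER_CUBIC)]))
E
```

```text
0.011 0 [262.3 214.3] crop [641. 243.]
0.011 -0.012 [262.2 210.5] crop [641. 228.]
0.011 -0.03 [262.1 204.6] crop [640. 206.]
0.0 0 [265.4 216.1] crop [651. 249.]
0.0 -0.012 [265.4 212.2] crop [651. 235.]
0.0 -0.03 [265.3 206.3] crop [651. 212.]
-0.011 0 [268.6 217.8] crop [662. 256.]
-0.011 -0.012 [268.5 213.9] crop [662. 241.]
-0.011 -0.03 [268.5 208. ] crop [662. 219.]
```

View pics/c5.png

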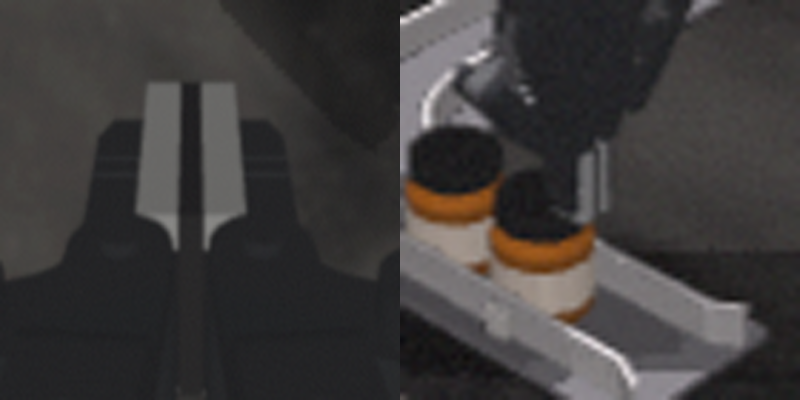

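The pictures settle it. The fingertip end in the scene view is near (266,208), which matches about 28 mm above the reported TCP. In the wrist view the pads overlap the rear lid, and the upward force of 5–8 N means the fingers are standing on the lid. The true closed tip is therefore about 28 mm behind the nominal TCP. I'll lift, back off and come down lower; TCP z≈0.008 stays above the 6 mm floor under either hypothesis.

```bash
python3 drive.py '0 0 -.015 0 0 0;0 0 -.015 0 0 0;0 0 -.01 0 0 0;-.02 0 0 0 0 0;-.02 0 0 0 0 0;0 0 .02 0 0 0;0 0 .02 0 0 0;0 0 .01 0 0 0;0 0 0 0 0 0;0 0 0 0 0 0'; python3 where.py .06 .008
```

```text
t: 5.77
position: [0.5129, -0.1599, 0.0243]
orientation: [0.621, 0.784, -0.0, -0.001]
wrist_force: [-0.1, -0.2, 0.4]
finger_gap: 0.0
grasp_force: 0.0
t 5.77 tcp [ 0.5129 -0.1599  0.0243] yaw 1.801 tilt [-0.002  0.    -1.   ] F [-0.1 -0.2  0.4] gap 0.0
pushed point s,off(left) [ 0.0458 -0.    ] q [-0.03  0.64  0.38  2.   -0.42  0.57  0.87]
target [ 0.5096 -0.1461] delta tool [ 0.0142 -0.      0.0163] rotvec tool [-0.0014 -0.0008  0.0007]
```

```bash
python3 drive.py '0 0 .006 0 0 0;0 0 .006 0 0 0;0 0 .0045 0 0 0;0 0 0 0 0 0;0 0 0 0 0 0'; python3 - <<'E'
from cell import arm
import numpy as np,cv2
from scipy.spatial.transform import Rotation as R
o=arm.observe();M=R.from_quat(o["orientation"]).as_matrix();t=np.array(o["position"])
s=arm.capture("scene")[:,:,::-1].copy();w=arm.capture("wrist")[:,:,::-1]
s=cv2.resize(s[170:250,225:305],(480,480),interpolation=cv2.INTER_CUBIC)
c=arm.camera_params("scene")
for z,col in((0,(0,0,255)),(-.028,(0,255,0))):
    p=c["K"]@(c["R"]@(t+M@[0,0,z])+c["t"]);u=(p[:2]/p[2]-[225,170])*6;print(z,u)
    cv2.circle(s,(int(u[0]),int(u[1])),3,col,-1)
cv2.imwrite("pics/c6.png",np.hstack([s,cv2.resize(w[0:384,130:386],(320,480))]))
E
```

```text
t: 6.18
position: [0.5133, -0.1602, 0.0079]
orientation: [0.621, 0.784, -0.0, -0.0]
wrist_force: [-0.0, 0.0, 0.9]
finger_gap: -0.0
grasp_force: 0.0
0 [312.68577593 368.00547682]
-0.028 [313.23539242 314.00642008]
```

View pics/c6.png

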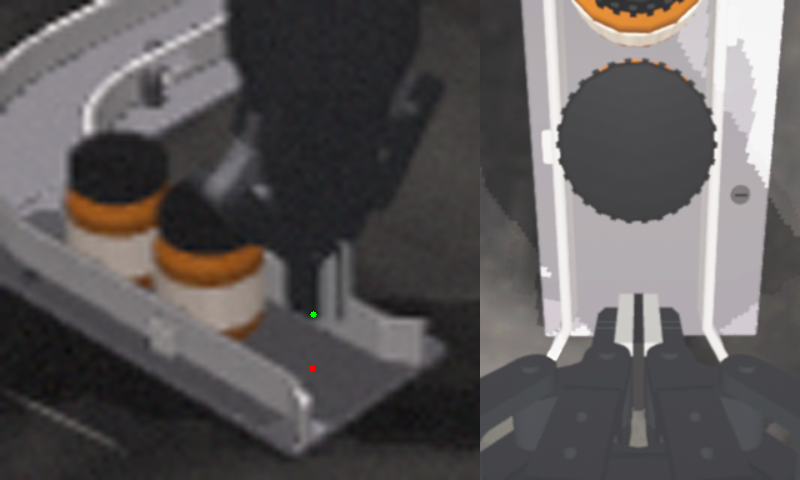

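The green dot (28 mm behind TCP) lands on the fingertip, so the tip is at z≈0.035, behind an upright rear jar. Pushing along the first straight.

```bash
python3 drive.py '.007 0 0 0 0 0;.007 0 0 0 0 0;.007 0 0 0 0 0;.007 0 0 0 0 0;.006 0 0 0 0 0;.006 0 0 0 0 0;.006 0 0 0 0 0;.006 0 0 0 0 0;.006 0 0 0 0 0;.006 0 0 0 0 0;.006 0 0 0 0 0;.006 0 0 0 0 0' ; python3 where.py 0.15 0.008
python3 - <<'E'
from cell import arm
import cv2
cv2.imwrite("pics/w7.png",arm.capture("wrist")[:,:,::-1][:300,120:400])
E
python3 chk.py .1 .12 .15 .17
```

```text
t: 7.28
position: [0.496, -0.0858, 0.008]
orientation: [0.621, 0.784, -0.0, 0.0]
wrist_force: [1.4, -0.4, 1.0]
finger_gap: 0.0
grasp_force: 0.5
t 7.28 tcp [ 0.496  -0.0858  0.008 ] yaw 1.801 tilt [ 0. -0. -1.] F [ 1.4 -0.4  1. ] gap 0.0
pushed point s,off(left) [ 0.1218 -0.0004] q [-0.16  0.64  0.36  2.1  -0.47  0.48  0.79]
target [ 0.4892 -0.0585] delta tool [ 0.0282 -0.0004  0.    ] rotvec tool [0.     0.0001 0.0005]
cam s,off,z [ 0.16   -0.0003] 0.1816
0.1 z 0.064 rows 201.0 305.0 cols 197.0 311.0
0.1 z 0.046 rows 182.0 286.0 cols 198.0 311.0
0.12 z 0.064 rows 146.0 259.0 cols 194.0 314.0
0.12 z 0.046 rows 132.0 244.0 cols 196.0 313.0
0.15 z 0.064 rows 52.0 182.0 cols 190.0 318.0
0.15 z 0.046 rows 50.0 177.0 cols 192.0 317.0
0.17 z 0.064 rows -19.0 125.0 cols 193.0 328.0
0.17 z 0.046 rows -11.0 127.0 cols 195.0 325.0
```

View pics/w7.png

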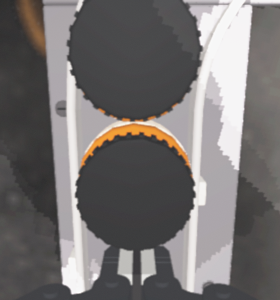

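The rear lid spans rows 138–250, so s≈0.122, matching the pusher. The front lid touches it, the force is small and both jars are upright. On to the bend.

```bash
python3 drive.py '.007 0 0 0 0 0;.007 0 0 0 0 0;.007 0 0 0 0 0;.007 0 0 0 0 .03;.006 -.0021 0 0 0 .06;.006 -.0021 0 0 0 .06;.006 -.0021 0 0 0 .06;.006 -.0021 0 0 0 .06;.006 -.0021 0 0 0 .06' | tail -3; python3 where.py 0.20 0.008
```

```text
wrist_force: [-1.6, -1.7, 0.0]
finger_gap: -0.0004
grasp_force: 0.8
t 8.08 tcp [ 0.4761 -0.0295  0.0079] yaw 1.468 tilt [-0.001  0.    -1.   ] F [-1.6 -1.7  0. ] gap -0.0004
pushed point s,off(left) [ 0.18   -0.0008] q [-0.34  0.63  0.45  2.17 -0.61  0.47  0.5 ]
target [ 0.4729 -0.0087] delta tool [ 0.0204 -0.0053 -0.0001] rotvec tool [-8.000e-04  1.000e-04  1.674e-01]
```

```bash
python3 drive.py '.006 -.002 0 0 0 .055;.006 -.002 0 0 0 .055;.006 -.002 0 0 0 .06;.006 -.0021 0 0 0 .06;.006 -.0021 0 0 0 .06;.006 -.0021 0 0 0 .06;.006 -.0021 0 0 0 .06;.006 -.0021 0 0 0 .06' | tail -3; python3 where.py 0.26 0.008; python3 chk.py|head -1; python3 - <<'E'
from cell import arm
import cv2,numpy as np
im=arm.capture("wrist")[:,:,::-1];cv2.imwrite("pics/w8.png",im)
h=cv2.cvtColor(im,cv2.COLOR_BGR2HSV);m=cv2.inRange(h,(5,130,90),(22,255,255))
n,_,st,c=cv2.connectedComponentsWithStats(m);print([(st[i].tolist(),c[i].round().tolist()) for i in range(1,n) if st[i][4]>60])
E
```

```text
wrist_force: [-1.9, -2.4, 0.6]
finger_gap: 0.0
grasp_force: 1.1
t 8.75 tcp [0.4745 0.0211 0.0079] yaw 0.998 tilt [-0.001  0.    -1.   ] F [-1.9 -2.4  0.6] gap 0.0
pushed point s,off(left) [ 2.279e-01 -2.000e-04] q [-0.53  0.67  0.6   2.18 -0.78  0.52  0.1 ]
target [0.4874 0.0523] delta tool [ 0.0332 -0.0061 -0.0001] rotvec tool [-0.0011  0.0006  0.2978]
cam s,off,z [0.264  0.0052] 0.1815
[([205, 124, 110, 50, 970], [258.0, 139.0]), ([177, 271, 30, 21, 167], [191.0, 284.0])]
```

```bash
python3 drive.py '.006 -.002 0 0 0 .054;.006 -.002 0 0 0 .054;.006 -.002 0 0 0 .054;.006 -.0021 0 0 0 .056;.006 -.0021 0 0 0 .056;.006 -.0021 0 0 0 .056;.006 -.0021 0 0 0 .056;.006 -.0021 0 0 0 .056' | tail -3; python3 where.py 0.307 0.008
```

```text
wrist_force: [-2.0, -1.2, -0.2]
finger_gap: -0.0002
grasp_force: 1.0
t 9.47 tcp [0.4957 0.0665 0.0078] yaw 0.558 tilt [-0.001  0.    -1.   ] F [-2.  -1.2 -0.2] gap -0.0002
pushed point s,off(left) [0.275  0.0017] q [-0.69  0.74  0.75  2.12 -0.89  0.63 -0.32]
target [0.5217 0.0877] delta tool [ 0.0333 -0.0042 -0.0002] rotvec tool [-0.0006  0.0011  0.3275]
```

```bash
python3 drive.py '.006 -.0012 0 0 0 .06;.006 -.0012 0 0 0 .06;.006 -.0012 0 0 0 .06;.006 -.0012 0 0 0 .06;.006 -.001 0 0 0 .06;.004 -.0005 0 0 0 .02' | tail -3; python3 where.py 0.335 0.008;python3 chk.py|head -1; python3 - <<'E'
from cell import arm
import cv2,numpy as np
im=arm.capture("wrist")[:,:,::-1];cv2.imwrite("pics/w9.png",im)
h=cv2.cvtColor(im,cv2.COLOR_BGR2HSV);m=cv2.inRange(h,(5,130,90),(22,255,255))
n,_,st,c=cv2.connectedComponentsWithStats(m);print([(st[i].tolist(),c[i].round().tolist()) for i in range(1,n) if st[i][4]>60])
E
```

```text
wrist_force: [-1.8, -0.5, 0.1]
finger_gap: -0.0
grasp_force: 0.5
t 9.97 tcp [0.5245 0.0862 0.0077] yaw 0.238 tilt [-0.001  0.    -1.   ] F [-1.8 -0.5  0.1] gap -0.0
pushed point s,off(left) [ 0.3094 -0.0018] q [-0.76  0.81  0.85  2.04 -0.94  0.74 -0.63]
target [0.549  0.0941] delta tool [ 0.0256 -0.0019 -0.0003] rotvec tool [-0.0003  0.0009  0.0084]
cam s,off,z [ 0.3467 -0.0015] 0.1813
[([204, 124, 107, 43, 954], [256.0, 138.0])]
```

```bash
python3 drive.py '.005 -.0005 0 0 0 .005;.005 -.0005 0 0 0 .003;.005 -.0005 0 0 0 0;.005 -.0004 0 0 0 0;.005 0 0 0 0 0;.005 0 0 0 0 0;.004 0 0 0 0 0;.004 0 0 0 0 0;.004 0 0 0 0 0' | tail -3; python3 where.py 0.367 0.008
```

```text
wrist_force: [-0.9, 0.8, -1.3]
finger_gap: -0.0002
grasp_force: 0.4
t 10.77 tcp [0.5657 0.097  0.008 ] yaw 0.231 tilt [ 0. -0. -1.] F [-0.9  0.8 -1.3] gap -0.0002
pushed point s,off(left) [ 0.352  -0.0009] q [-0.75  0.86  0.86  1.93 -0.92  0.81 -0.7 ]
target [0.5801 0.1014] delta tool [ 0.015  -0.0009  0.    ] rotvec tool [ 0.0001 -0.0002  0.0015]
```

```bash
for i in 1; do python3 drive.py '.003 0 0 0 0 0;.003 0 0 0 0 0;.003 0 0 0 0 0;.0025 0 0 0 0 0;0 0 0 0 0 0;0 0 0 0 0 0' | tail -3; done; python3 where.py 0.367 0.008; python3 chk.py .362 .364 .366 .368; python3 - <<'E'
from cell import arm
import cv2,numpy as np
im=arm.capture("wrist")[:,:,::-1];cv2.imwrite("pics/w10.png",im)
h=cv2.cvtColor(im,cv2.COLOR_BGR2HSV);m=cv2.inRange(h,(5,130,90),(22,255,255))
n,_,st,c=cv2.connectedComponentsWithStats(m);print([(st[i].tolist(),c[i].round().tolist()) for i in range(1,n) if st[i][4]>60])
E
```

```text
wrist_force: [-4.2, -0.9, 2.1]
finger_gap: -0.0
grasp_force: 2.1
t 11.27 tcp [0.576  0.0993 0.0079] yaw 0.23 tilt [-0.001 -0.    -1.   ] F [-4.2 -0.9  2.1] gap -0.0
pushed point s,off(left) [ 0.3625 -0.001 ] q [-0.75  0.87  0.87  1.9  -0.91  0.83 -0.72]
target [0.5801 0.1014] delta tool [ 0.0045 -0.0011 -0.0001] rotvec tool [0.     0.0009 0.001 ]
cam s,off,z [ 0.3998 -0.001 ] 0.1815
0.362 z 0.064 rows 139.0 253.0 cols 193.0 313.0
0.362 z 0.046 rows 126.0 239.0 cols 195.0 312.0
0.364 z 0.064 rows 133.0 248.0 cols 193.0 314.0
0.364 z 0.046 rows 121.0 235.0 cols 195.0 313.0
0.366 z 0.064 rows 127.0 243.0 cols 193.0 314.0
0.366 z 0.046 rows 115.0 231.0 cols 194.0 313.0
0.368 z 0.064 rows 121.0 239.0 cols 192.0 314.0
0.368 z 0.046 rows 110.0 226.0 cols 194.0 313.0
[([199, 125, 108, 45, 959], [254.0, 139.0])]
```

```bash
python3 drive.py '.002 -.0005 0 0 0 0;.0015 -.0005 0 0 0 0;.0015 0 0 0 0 0;0 0 0 0 0 0;0 0 0 0 0 0;0 0 0 0 0 0' | tail -3;  python3 where.py 0.367 0.008; python3 - <<'E'
from cell import arm
import cv2,numpy as np
from geo import *
P=np.array([.59353,.02237,.22942])
im=arm.capture("wrist")[:,:,::-1];cv2.imwrite("pics/w11.png",im)
for a in("top","scene"): cv2.imwrite(f"pics/{a}11.png",arm.capture(a)[:,:,::-1])
E
```

```text
wrist_force: [-5.3, -0.9, 1.9]
finger_gap: 0.0001
grasp_force: 2.8
t 11.82 tcp [0.5803 0.1014 0.0079] yaw 0.23 tilt [-0.001 -0.    -1.   ] F [-5.3 -0.9  1.9] gap 0.0001
pushed point s,off(left) [ 0.3672 -0.    ] q [-0.74  0.88  0.87  1.89 -0.91  0.84 -0.72]
target [0.5801 0.1014] delta tool [-0.0002 -0.0001 -0.0001] rotvec tool [-0.0001  0.0012  0.0009]
```

Force is 5.4 N, so the spring travel is about 12–13 mm and the rear jar is ~4–5 mm past rest. I'll go 1.5 mm further for margin, then back off slowly and see where the force vanishes.

```bash
python3 drive.py '.0015 0 0 0 0 0;0 0 0 0 0 0;0 0 0 0 0 0;0 0 0 0 0 0' | tail -3; python3 where.py|head -2
for i in 1; do python3 drive.py '-.0015 0 0 0 0 0;-.0015 0 0 0 0 0;-.001 0 0 0 0 0;0 0 0 0 0 0'|sed -n 4p; python3 where.py|cut -c1-80; python3 drive.py '-.001 0 0 0 0 0;-.001 0 0 0 0 0;0 0 0 0 0 0'|sed -n 4p; python3 drive.py '-.001 0 0 0 0 0;-.001 0 0 0 0 0;0 0 0 0 0 0;0 0 0 0 0 0'|sed -n 4p; python3 where.py|tail -1; done
```

```text
wrist_force: [-6.7, -2.2, 3.0]
finger_gap: -0.0001
grasp_force: 3.1
t 12.3 tcp [0.5816 0.1017 0.0079] yaw 0.23 tilt [-0.001 -0.    -1.   ] F [-6.7 -2.2  3. ] gap -0.0001
pushed point s,off(left) [ 0.3685 -0.    ] q [-0.74  0.88  0.87  1.88 -0.91  0.84 -0.73]
wrist_force: [-4.6, -2.0, 2.1]
t 12.63 tcp [0.5783 0.101  0.008 ] yaw 0.231 tilt [-0. -0. -1.] F [-4.6 -2.   2.
pushed point s,off(left) [3.651e-01 1.000e-04] q [-0.75  0.87  0.87  1.89 -0.91 
wrist_force: [-3.8, -0.4, 0.4]
wrist_force: [-3.9, -0.3, 1.5]
pushed point s,off(left) [3.613e-01 1.000e-04] q [-0.75  0.87  0.87  1.9  -0.91  0.83 -0.72]
```

```bash
for i in 1; do python3 drive.py '-.001 0 0 0 0 0;0 0 0 0 0 0;0 0 0 0 0 0'|sed -n 4p; python3 drive.py '-.001 0 0 0 0 0;0 0 0 0 0 0;0 0 0 0 0 0'|sed -n 4p; python3 drive.py '-.001 0 0 0 0 0;0 0 0 0 0 0;0 0 0 0 0 0'|sed -n 4p; python3 where.py|tail -1; done
```

```text
wrist_force: [-1.6, 0.5, -0.3]
wrist_force: [-0.1, 0.5, 0.6]
wrist_force: [0.9, -0.4, -0.4]
pushed point s,off(left) [3.586e-01 1.000e-04] q [-0.75  0.87  0.87  1.91 -0.92  0.82 -0.71]
```

Force dropped from 3.9 N to 0 right at the rest position, so the catch is holding the pair. Drawing back and up.

```bash
python3 drive.py '-.004 0 0 0 0 0;-.008 0 0 0 0 0;-.01 0 0 0 0 0;-.01 0 0 0 0 0;-.005 0 -.01 0 0 0;0 0 -.03 0 0 0;0 0 -.035 0 0 0;0 0 -.035 0 0 0;0 0 -.035 0 0 0;0 0 -.035 0 0 0;0 0 0 0 0 0;0 0 0 0 0 0' | head -4; python3 chk.py .358 .36 .362 .364 .410; python3 - <<'E'
from cell import arm
import cv2,numpy as np
im=arm.capture("wrist")[:,:,::-1];cv2.imwrite("pics/w12.png",im)
g=cv2.medianBlur(cv2.cvtColor(im,cv2.COLOR_BGR2GRAY),3)
m=(g<75).astype(np.uint8)
n,_,st,c=cv2.connectedComponentsWithStats(m);print([(st[i].tolist(),c[i].round().tolist()) for i in range(1,n) if st[i][4]>300])
print(np.round(cv2.HoughCircles(g,cv2.HOUGH_GRADIENT,1.2,40,param1=120,param2=25,minRadius=20,maxRadius=45),0))
E
```

```text
t: 14.97
position: [0.5364, 0.0909, 0.1903]
orientation: [0.993, 0.115, 0.002, -0.0]
wrist_force: [0.3, -1.1, -0.9]
cam s,off,z [ 3.586e-01 -2.000e-04] 0.3642
0.358 z 0.064 rows 64.0 117.0 cols 230.0 282.0
0.358 z 0.046 rows 62.0 119.0 cols 229.0 283.0
0.36 z 0.064 rows 61.0 115.0 cols 230.0 282.0
0.36 z 0.046 rows 60.0 117.0 cols 229.0 283.0
0.362 z 0.064 rows 59.0 113.0 cols 230.0 282.0
0.362 z 0.046 rows 58.0 114.0 cols 229.0 283.0
0.364 z 0.064 rows 56.0 110.0 cols 230.0 282.0
0.364 z 0.046 rows 55.0 112.0 cols 229.0 283.0
0.41 z 0.064 rows -7.0 52.0 cols 229.0 283.0
0.41 z 0.046 rows -4.0 58.0 cols 228.0 285.0
[([0, 0, 512, 384, 81903], [217.0, 253.0]), ([459, 0, 51, 23, 737], [486.0, 8.0]), ([308, 37, 64, 123, 4013], [331.0, 97.0]), ([236, 64, 44, 50, 1390], [260.0, 92.0]), ([28, 130, 28, 29, 394], [41.0, 145.0]), ([338, 148, 174, 57, 3676], [442.0, 174.0]), ([490, 212, 22, 48, 578], [502.0, 233.0])]
[[[251.  87.  28.]
  [ 40. 211.  44.]
  [253.  21.  36.]
  [ 14.  37.  31.]
  [311. 215.  38.]
  [341. 172.  43.]
  [251. 253.  24.]]]
```

The rear lid is at row 87, so s≈0.361, the rest point (uncaught it would be pushed back to ≤0.354). The hand is clear, so I'm handing in.

```bash
python3 -c "
from cell import arm
print(arm.job_done())"
```

```text
the job is handed in; nothing more can be done
None
```

I pushed both jars round the bend into the spring stop, the catch is holding the pair, the hand is drawn back clear, and the job is handed in. Two caveats: the catch is inferred from the push force falling to zero at the rest point and from the rear lid's final position, as I had no picture views left; and on the first try the fingertips rode onto the rear lid, pressing about 5–8 N and dragging that jar about 33 mm up the lane, before I lowered them.

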